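Scan the wide carton at goods-in

ROBOT

A 6-joint arm with a two-finger parallel gripper is mounted at the origin on the work surface. World frame = base frame: x ahead of the robot, y to its left, z up, the work surface at z = 0. Lengths are in m, angles in rad, forces in N, time in s.
With the tool pointing down it reaches from about 0.225 to 0.875 m from the base axis. Payload 3.4 kg.
Tool frame: the origin (TCP) lies on the centre line of the jaws, within the pads' length; the fingertips stand 19 mm ahead of it and the grasp point (between the pads) is the TCP (nose_length is the distance from the TCP to the fingertips, in m); z points along the fingers, y is the direction in which the jaws open and shut (so a half turn about z gives the same grasp; the last joint's range is limited). The gripper opens to 85 mm and grips with 20 to 120 N. Pads are 22 mm wide; open, the fingers measure 114 mm over their backs; the gripper's body (76 mm by 85 mm) begins 54 mm behind the grasp point. The pads swing forward as they close: fully open they stand 13 mm farther back than shut.
Start: joints at [-1.235, 0.276, 1.505, -0, 1.361, -0.121], TCP at [0.254, -0.516, 0.25] pointing down, gripper open.
Joint ranges: [-2.89, 2.89], [-0.75, 2.08], [0.22, 2.7], [-1.18, 4.32], [0.11, 2.71], [-2.7, 2.7]. Speed limits (rad/s): [2.57, 2.57, 3.14, 3.14, 3.14, 3.14].

INTERFACE

Orientations are given as a unit quaternion [w, x, y, z].
In Python, from rig import * gives the robot as it stands.
- The arm moves only by the shell command python3 -m jog 'ROWS' [OPENING] [FORCE]. ROWS is JSON, one flat list of numbers, 6 for each row, row after row: the shift along the tool's x, y, z in mm, then the turn, a rotation vector about the tool's x, y, z in degrees. In form: [tx, ty, tz, wx, wy, wz, tx, ty, tz, wx, wy, wz, ...]. A call has 1 to 10 rows; each row is the pose to reach, as a shift and turn from the pose commanded when the call began, along the tool's axes at that moment; what a row does not reach only later rows make up. A row lasts 1/8 s, in which the tool goes at most 62.5 mm and 10.7 degrees, less where a joint would pass 70% of its speed; a pose out of reach is approached as far as the arm can. A call with a gripper value outside its range is refused whole. OPENING is the closure, from 0 (fully open) to 1 (shut), set as the call begins (- or left out, the last holds). The fingers move at their own pace and stop on an object; FORCE is the grip in N (left out, the last holds). Time passes only in rows, so rows that repeat a pose let the fingers close. It gives the time, the measured TCP pose, the force and the opening at its end, in the units of the state.
- get_state(): the state, without advancing time (a new reading comes with each control period).
- get_image(name): name is "scene" or "top" or "wrist"; returns a dict with "frame" (384x512x3 uint8, red, green, blue), "camera_matrix" (3x3 intrinsics, pixels), "rvec" (rotation vector, rad) and "tvec" (3), from world to camera coordinates, as OpenCV has them. Camera axes: x right, y down, z forward; pixel columns grow to the right and rows downward; lengths in m; the calibration is good to about 2 mm. A picture is of the moment at which its call begins. There is no depth.
- sign_off(): hands the job in, once; it reports no verdict.
The state is a dict: "clock": time; "qpos": joint angles; "qd": joint speeds; "effort": joint torques, N m; "position": TCP position; "ee_rot": TCP orientation; "contact_force": force on the tool from outside, world axes, zero at the start; "moment": the same for the moment, N m; "width": finger opening in m.
Only numpy, scipy, OpenCV 4.12 (cv2) and the standard library are available. Lean on these libraries where they do the work, as an engineer would, in place of code of your own. Each camera call takes 0.05 s, during which the arm holds its last target.

TASK

Book the widest carton into the quarantine store: pick up the hand-held code reader from its mat and hold it level with the window under its head about 5 cm above the middle of the label on top of the wide, flat carton, steady for one full second, without shifting that carton. Then lay the reader, window down, gently back on its mat and let go.

Things in the scene. Friction and masses are not known exactly. Their poses are not given: they have to be found in the camera images.
- reader_grip (a point): Centre of the handle of the loose grey code reader (0.15-0.31 kg, 170 mm long along its x, 44 mm high), near its centre of mass; z up, 22 mm above its underside. Handle: bar 34 mm wide (y), x -85 to +35 mm, sides 6 to 38 mm above the underside; grip it here across y. Head: x +35 to +85 mm, 60 mm wide, 44 mm high. Lies flat on the mat.
- reader_window (a point): Middle of the reading window on the underside of the reader's head, looking along the reader's own -z; 60 mm in +x from reader_grip and 22 mm below it (same axes). Held level it reads straight down, a label 25 to 85 mm below it.
- label (a point): Centre of the 40 mm square white patterned label on top of the wide, flat cardboard carton (130 mm in x, 100 in y, 60 high; loose, on the bench); z up. Two other cartons with like labels stand in a row with it along world y, in any order, 130 mm or more apart centre to centre: a tall one (55 x 55 x 80 high) and a long narrow one (150 x 46 x 45 high).
- mat_top (a point): Centre of the upper surface of the fixed black rubber mat (240 mm along its x, 140 mm along its y, 4 mm thick) on which the reader lies at the start and must lie at the end; z is up.

How it is judged:
By the outcome, as a careful person would: the job done as asked, in the order asked, and still so for the second after the job is handed in, with the robot touching nothing.
It also fails if it takes over 51 s, if anything falls off the work surface, if the arm or the gripper's body presses on something with over 40 N, if the wrist force passes 120 N, or if a joint passes its speed limit or range.

## Working session

There is one attempt and no reset: what is moved stays moved. The work goes in short steps, Python scripts to look and compute and a shell command to move; the robot and the scene stay as the last step left them, time stands still between calls to the robot, and variables do not carry over. Pictures are saved under pics/ and viewed, and the job is handed in when it is done.

```bash
mkdir -p pics; ls
python3 - <<'E'
from rig import *
import cv2,numpy as np
print(get_state())
for n in ["scene","top","wrist"]:
    d=get_image(n); cv2.imwrite(f"pics/{n}0.png",d["frame"][:,:,::-1]); np.savez(f"pics/{n}0.npz",**d)
    R=cv2.Rodrigues(np.array(d["rvec"],float))[0]; print(n,-R.T@np.array(d["tvec"]).ravel(), d["camera_matrix"][0][0])
E
```

```text
pics
{'clock': 0.0, 'qpos': array([-1.23498413e+00,  2.76556949e-01,  1.50614117e+00,  7.38453299e-06,
        1.36069239e+00, -1.20989975e-01]), 'qd': array([ 0.00156169,  0.00089762, -0.0001157 ,  0.00048347,  0.00157585,
       -0.00030327]), 'effort': array([-4.48388055e-04, -4.16773224e+01, -2.45808095e+01, -3.37391984e-04,
        1.11706104e-02,  8.50189508e-06]), 'position': array([ 0.25345806, -0.51556763,  0.24945817]), 'ee_rot': array([-8.94136478e-04,  9.74029448e-01,  2.26419579e-01, -9.27799445e-05]), 'contact_force': array([-0.957957  ,  0.49504284,  0.0258689 ]), 'moment': array([-0.05303264,  0.01773007,  0.02812231]), 'width': 0.08555582346427566}
scene [ 0.93944298 -0.47404118  0.67687487] 375.31333914639197
top [0.52887083 0.03026458 0.95587528] 346.72609018240945
wrist [ 0.32427848 -0.48185232  0.37340306] 310.3393716538864
```

View pics/scene0.png

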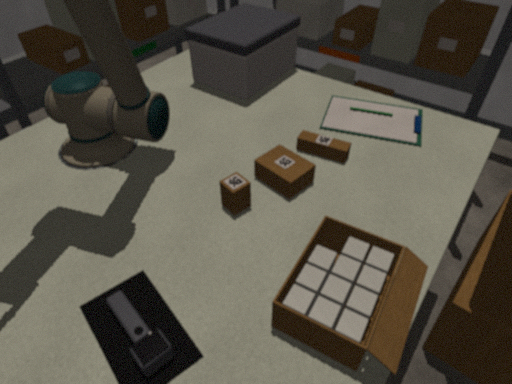

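View pics/top0.png

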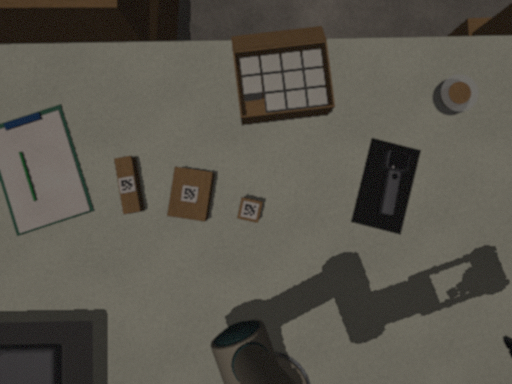

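View pics/wrist0.png

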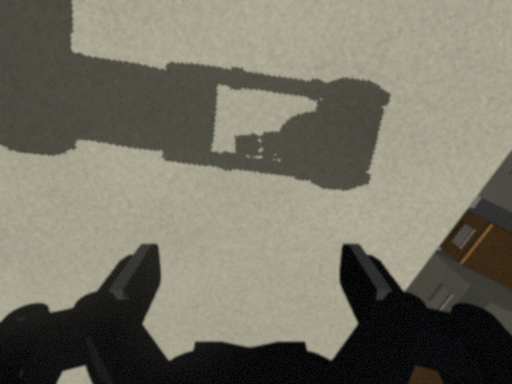

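The top view shows the mat centred near (387,186), with the reader's handle near (390,190) and its dark head near (400,160). The wide carton's label is at (190,194). The narrow carton is at (127,184) and the tall one at (251,209). Next I measure these more closely.

```bash
cat > h.py <<'E'
import numpy as np,cv2
def load(f):
    d=np.load(f); K=d["camera_matrix"].astype(float); R=cv2.Rodrigues(d["rvec"].astype(float))[0]; t=d["tvec"].astype(float).ravel()
    return d["frame"],K,R,t
def cast(px,z,K,R,t):
    px=np.atleast_2d(np.asarray(px,float)); r=np.c_[px,np.ones(len(px))]@np.linalg.inv(K).T@R
    C=-R.T@t; s=(z-C[2])/r[:,2]; return C+r*s[:,None]
def proj(P,K,R,t):
    P=np.atleast_2d(P)@R.T+t; p=P@K.T; return p[:,:2]/p[:,2:]
E
python3 - <<'E'
from h import *
f,K,R,t=load("pics/top0.npz")
g=cv2.cvtColor(f,cv2.COLOR_RGB2GRAY)
roi=np.zeros_like(g); roi[125:245,340:430]=1
m=((g<55)&(roi>0)).astype(np.uint8)
c=max(cv2.findContours(m,0,2)[0],key=cv2.contourArea); c=cv2.convexHull(c)
w=cast(c[:,0,:],0.004,K,R,t); r=cv2.minAreaRect((w[:,:2]*1000).astype(np.float32)); print("mat",r)
hsv=cv2.cvtColor(f,cv2.COLOR_RGB2HSV)
for nm,(x,y),z in [("wide",(190,194),.06),("tall",(251,209),.08),("nar",(127,184),.045)]:
    a=np.zeros_like(g); a[y-14:y+15,x-14:x+15]=1
    m=((hsv[:,:,1]<70)&(g>50)&(a>0)).astype(np.uint8)
    m=cv2.morphologyEx(m,cv2.MORPH_CLOSE,np.ones((5,5)))
    n,l,s,ce=cv2.connectedComponentsWithStats(m)
    i=l[y,x] or 1+np.argmax(s[1:,4]); cc=cv2.findContours((l==i).astype(np.uint8),0,2)[0][0]
    w=cast(cc[:,0,:],z,K,R,t); print(nm,s[i],cv2.minAreaRect((w[:,:2]*1000).astype(np.float32)))
cr=f[130:245,345:430].astype(float); cr=np.clip(cr*2.5,0,255).astype(np.uint8)[:,:,::-1]
cv2.imwrite("pics/tz.png",cv2.resize(cr,None,fx=5,fy=5,interpolation=2))
f2=load("pics/scene0.npz")[0]; cr=np.clip(f2[265:384,70:210].astype(float)*2.5,0,255).astype(np.uint8)[:,:,::-1]
cv2.imwrite("pics/sz.png",cv2.resize(cr,None,fx=5,fy=5,interpolation=2))
cr=np.clip(f[155:235,150:270].astype(float)*1.5,0,255).astype(np.uint8)[:,:,::-1]
cv2.imwrite("pics/cz.png",cv2.resize(cr,None,fx=6,fy=6,interpolation=2))
E
```

```text
mat ((557.4408569335938, -334.41937255859375), (137.3901824951172, 236.6455535888672), 74.5086669921875)
wide [181 185  18  18 269] ((545.113525390625, 195.15316772460938), (42.38899230957031, 42.321807861328125), 80.74969482421875)
tall [237 195  29  29 841] ((502.5317687988281, 36.33039093017578), (70.71444702148438, 70.52957153320312), 88.87481689453125)
nar [113 170  23  29 428] ((573.870849609375, 368.7294006347656), (57.692073822021484, 73.82733917236328), 89.62026977539062)
```

View pics/tz.png

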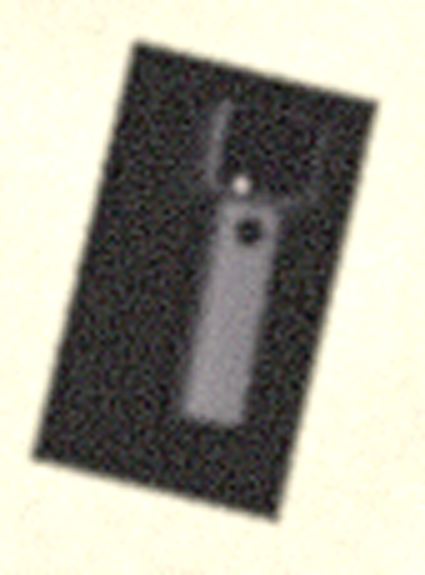

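View pics/sz.png

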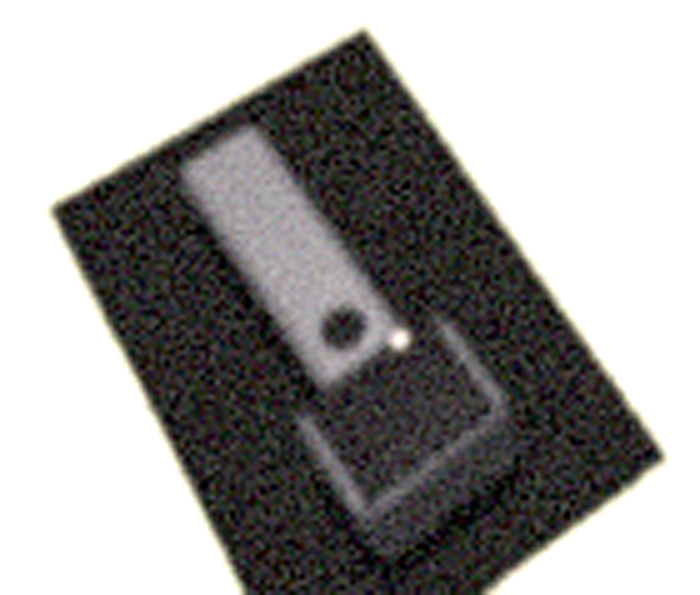

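View pics/cz.png

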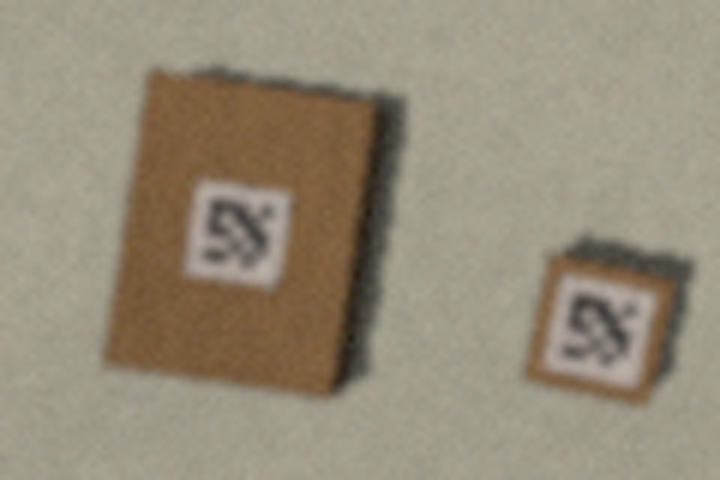

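Both zooms show the handle as a light bar. The head is to its upper right in the top view, roughly +x. Now I fit the handle on its top plane (z≈0.042) in both views.

Run:
```python
from h import *
for n,(x0,y0,x1,y1) in [("top",(345,130,430,245)),("scene",(80,275,195,384))]:
    f,K,R,t=load(f"pics/{n}0.npz"); g=cv2.GaussianBlur(cv2.cvtColor(f,cv2.COLOR_RGB2GRAY),(3,3),0)
    for th in (42,48,54):
        m=((g>th)&(g<100)).astype(np.uint8); a=np.zeros_like(m); a[y0:y1,x0:x1]=1; m*=a
        m=cv2.morphologyEx(m,cv2.MORPH_OPEN,np.ones((5,5)))
        nn,l,s,ce=cv2.connectedComponentsWithStats(m)
        best=[i for i in range(1,nn) if s[i,4]>150]
        for i in best:
            w=cast(cv2.findContours((l==i).astype(np.uint8),0,2)[0][0][:,0,:],.042,K,R,t)
            print(n,th,s[i],cv2.minAreaRect((w[:,:2]*1000).astype(np.float32)))
```

```text
top 42 [382 178  16  36 393] ((528.899658203125, -330.9346923828125), (30.26761817932129, 94.38412475585938), 77.51329803466797)
top 48 [383 180  15  33 332] ((528.45751953125, -330.5086669921875), (26.69949722290039, 90.2431640625), 77.51753997802734)
top 54 [384 181  12  31 226] ((528.4210205078125, -329.4255065917969), (20.417373657226562, 83.30491638183594), 78.27747344970703)
scene 42 [108 292  43  49 863] ((543.237060546875, -333.69622802734375), (31.686607360839844, 119.470458984375), 78.10221099853516)
scene 48 [109 292  34  42 700] ((533.1220092773438, -331.0596923828125), (29.071699142456055, 96.6717529296875), 77.2168197631836)
scene 54 [110 293  33  40 642] ((532.6859130859375, -331.31109619140625), (27.866596221923828, 93.78656005859375), 78.07303619384766)
```

Run:
```python
from h import *
for n,o,P in [("top",(345,130),[((185,412),.042),((241,425),.042),((222,203),.042),((281,210),.042),((215,185),.048),((222,105),.048),((320,122),.048),((312,195),.048)]),
 ("scene",(70,265),[((185,165),.042),((252,127),.042),((322,388),.042),((393,335),.042),((303,422),.048),((368,514),.048),((500,405),.048),((443,325),.048)])]:
    f,K,R,t=load(f"pics/{n}0.npz")
    w=np.array([cast(np.array(p)/5+np.array(o)-.4,z,K,R,t)[0] for p,z in P])*1000
    print(n);print(w.round(1))
    a=(w[0]+w[1])/2;b=(w[2]+w[3])/2;u=(b-a)[:2];L=np.hypot(*u);u/=L
    print("len",L,"yaw",np.degrees(np.arctan2(u[1],u[0])),"grip",a[:2]+85*u, b[:2]-35*u, "w",np.linalg.norm(w[0]-w[1]))
```

```text
top
[[ 486.7 -307.2   42. ]
 [ 479.2 -336.5   42. ]
 [ 596.6 -330.3   42. ]
 [ 592.3 -361.4   42. ]
 [ 605.7 -324.5   48. ]
 [ 647.8 -329.6   48. ]
 [ 637.8 -380.9   48. ]
 [ 599.4 -375.4   48. ]]
len 114.01508986745213 yaw -12.132689265169342 grip [ 566.04831633 -339.73775504] [ 560.19708825 -338.47986824] w 30.238379434639807
scene
[[ 482.1 -332.6   42. ]
 [ 489.7 -306.6   42. ]
 [ 592.7 -361.    42. ]
 [ 598.2 -333.1   42. ]
 [ 599.9 -373.9   48. ]
 [ 641.3 -381.9   48. ]
 [ 650.2 -330.3   48. ]
 [ 613.  -321.5   48. ]]
len 112.93439631914791 yaw -14.055111143058394 grip [ 568.3433203  -340.27298287] [ 561.48924257 -338.5570651 ] w 27.061905163909852
```

Both views agree: reader_grip is at about (563, -338.5) mm with yaw about -12.5°. The sizes match too, at 60 mm head width and about 115 mm handle length. The label is at (545, 195, 60). I'll move above the reader.

```bash
python3 -m jog '[14,-1,3,0,0,1.5, 46,-3,9,0,0,5, 89,-6,18,0,0,9.7, 139,-9,27,0,0,15, 189,-12,37,0,0,20.5, 239,-15,47,0,0,26, 285,-18,56,0,0,31, 320,-21,63,0,0,35, 345,-22,68,0,0,37.5, 356,-23,70,0,0,38.7]' 0 60; python3 -m jog '[0,0,0,0,0,0,0,0,0,0,0,0]'
python3 - <<'E'
from rig import *
from h import *
s=get_state(); print(s["clock"],s["position"],s["ee_rot"],s["qpos"])
d=get_image("wrist"); np.savez("pics/w1.npz",**d); cv2.imwrite("pics/w1.png",np.clip(d["frame"][:,:,::-1].astype(float)*2,0,255).astype(np.uint8))
E
```

```text
clock: 1.4
position: [0.5637, -0.3374, 0.1794]
ee_rot: [-0.0, 0.994, -0.109, -0.001]
contact_force: [0.6, -0.1, 0.1]
width: 0.0855
clock: 1.65
position: [0.5622, -0.3391, 0.1805]
ee_rot: [0.0, 0.994, -0.109, -0.0]
contact_force: [-0.1, -0.2, 0.3]
width: 0.0856
1.65 [ 0.56215408 -0.33906189  0.18051151] [ 2.75688121e-04  9.94009856e-01 -1.09289901e-01 -2.16020593e-04] [-6.48274397e-01  4.39195903e-01  1.42791075e+00 -7.26585801e-04
  1.27457401e+00  1.14175136e+00]
```

View pics/w1.png

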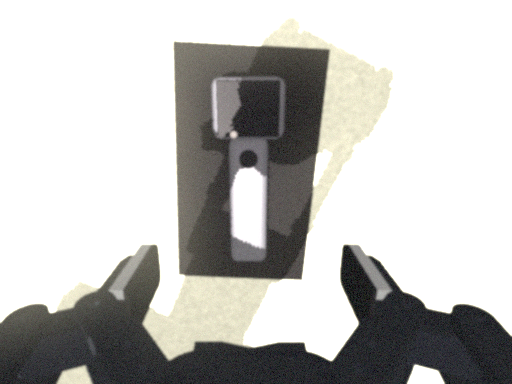

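The wrist view shows the handle running upright from row 138 to 262, over columns 230–267. The head spans (212–285, 77–138). I'll measure from these points.

Run:
```python
from h import *
f,K,R,t=load("pics/w1.npz")
for p,z in [((231.5,262),.042),((266.5,262),.042),((229,139),.042),((269,139),.042),((212,76),.048),((286,76),.048),((213,138),.048),((285,138),.048),((175,43),.004),((328,49),.004),((302,279),.004),((179,274),.004)]:
    print(p,(cast(p,z,K,R,t)[0]*1000).round(1))
# expected projection of grip & corners for hypothesis check
g=np.array([.563,-.3385]);y=np.radians(-12.5);u=np.array([np.cos(y),np.sin(y)]);v=np.array([-u[1],u[0]])
for a,b,z in [(-85,17,.042),(-85,-17,.042),(85,30,.048),(85,-30,.048),(35,30,.048)]:
    print(a,b,proj(np.r_[g+(a*u+b*v)/1000,z],K,R,t).round(1))
```

```text
(231.5, 262) [ 486.9 -304.4   42. ]
(266.5, 262) [ 479.5 -337.3   42. ]
(229, 139) [ 602.4 -330.2   42. ]
(269, 139) [ 595.1 -363.3   42. ]
(212, 76) [ 653.8 -329.6   48. ]
(286, 76) [ 641.3 -385.8   48. ]
(213, 138) [ 606.9 -318.1   48. ]
(285, 138) [ 594.  -376.2   48. ]
(175, 43) [ 690.1 -300.     4. ]
(328, 49) [ 655.8 -431.5    4. ]
(302, 279) [ 426.5 -369.1    4. ]
(179, 274) [ 462.7 -236.1    4. ]
-85 17 [[231.3 265. ]]
-85 -17 [[266.5 265. ]]
85 30 [[210.   78.4]]
85 -30 [[286.9  78.3]]
35 30 [[212.4 142.2]]
```

The correction is tx +2.5 mm, and the yaw is right. I'll descend to TCP z≈0.029 and grip.

```bash
python3 -m jog '[1,0,8,0,0,0, 2,0,26,0,0,0, 2.5,0,50,0,0,0, 2.5,0,76,0,0,0, 2.5,0,102,0,0,0, 2.5,0,124,0,0,0, 2.5,0,140,0,0,0, 2.5,0,148,0,0,0, 2.5,0,151,0,0,0, 2.5,0,151,0,0,0]' 0 60; python3 -m jog '[0,0,0,0,0,0,0,0,0,0,0,0,0,0,0,0,0,0,0,0,0,0,0,0,0,0,0,0,0,0,0,0,0,0,0,0,0,0,0,0,0,0]' 1 60
python3 - <<'E'
from rig import *
from h import *
s=get_state(); print(s)
d=get_image("wrist"); np.savez("pics/w2.npz",**d); cv2.imwrite("pics/w2.png",np.clip(d["frame"][:,:,::-1].astype(float)*2,0,255).astype(np.uint8))
E
```

```text
clock: 2.95
position: [0.5658, -0.3392, 0.0298]
ee_rot: [0.0, 0.994, -0.109, 0.0]
contact_force: [1.1, 0.4, 0.3]
width: 0.0855
clock: 3.82
position: [0.5658, -0.3392, 0.0299]
ee_rot: [0.0, 0.994, -0.109, 0.001]
contact_force: [-0.5, -0.4, 5.0]
width: 0.0331
{'clock': 3.825, 'qpos': array([-6.45491678e-01,  5.77069422e-01,  1.59852731e+00,  1.51021766e-05,
        9.64834289e-01,  1.14400124e+00]), 'qd': array([ 0.00010903,  0.00175313,  0.00199849, -0.00189655,  0.00070743,
        0.00159652]), 'effort': array([-1.21400189e-01, -4.99559712e+01, -1.76933098e+01, -6.77770260e-02,
       -9.67997778e-02,  1.71267934e-02]), 'position': array([ 0.56577413, -0.33920769,  0.02990726]), 'ee_rot': array([ 2.91357550e-04,  9.94026793e-01, -1.09134765e-01,  5.02491540e-04]), 'contact_force': array([-0.45130643, -0.4346775 ,  4.96307671]), 'moment': array([1.48033878e-01, 1.09015247e-04, 5.37467076e-02]), 'width': 0.03313455321772775}
```

View pics/w2.png

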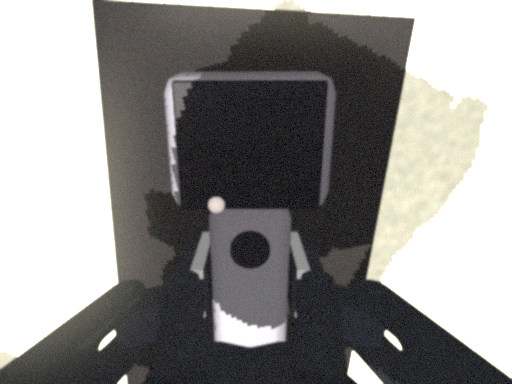

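The reader is gripped (opening 33 mm) with the pads on the handle. Lift.

```bash
python3 -m jog '[0,0,-3,0,0,0, 0,0,-12,0,0,0, 0,0,-28,0,0,0, 0,0,-50,0,0,0, 0,0,-74,0,0,0, 0,0,-98,0,0,0, 0,0,-118,0,0,0, 0,0,-132,0,0,0, 0,0,-138,0,0,0, 0,0,-140,0,0,0]' 1 70; python3 -m jog '[0,0,0,0,0,0,0,0,0,0,0,0]'
python3 - <<'E'
from rig import *
from h import *
s=get_state(); print(s["clock"],s["position"],s["contact_force"],s["moment"],s["width"])
for n in("wrist","scene"):
    d=get_image(n); np.savez(f"pics/{n}3.npz",**d); cv2.imwrite(f"pics/{n}3.png",np.clip(d["frame"][:,:,::-1].astype(float)*2,0,255).astype(np.uint8))
E
```

```text
clock: 5.12
position: [0.5653, -0.3389, 0.1694]
ee_rot: [-0.0, 0.994, -0.109, -0.0]
contact_force: [0.2, 0.0, -0.9]
width: 0.0331
clock: 5.38
position: [0.5651, -0.3387, 0.1685]
ee_rot: [-0.0, 0.994, -0.109, -0.001]
contact_force: [0.5, -0.2, -1.6]
width: 0.0329
5.375 [ 0.56512454 -0.33870114  0.16846697] [ 0.54423261 -0.21038626 -1.63601312] [-0.01920296 -0.01745728  0.01988879] 0.03291499008550505
```

View pics/wrist3.png

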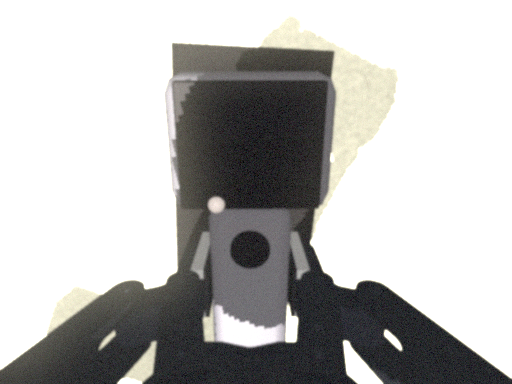

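View pics/scene3.png

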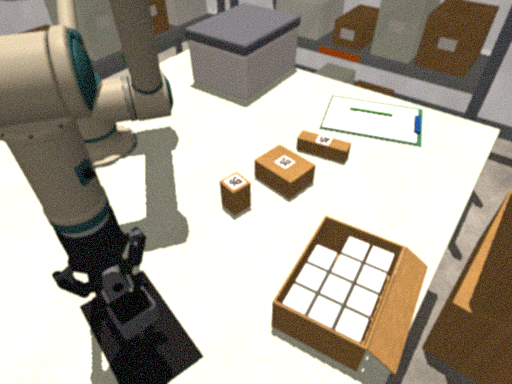

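The reader has lifted rigidly: the LED is still at (216,205) in the wrist view and the head edges haven't moved. Now the transport over to the carton, at height.

```bash
python3 -m jog '[-2,-5,0,0,0,0, -6,-16,0,0,0,0, -12,-31,0,0,0,0, -20,-52,0,0,0,0, -29,-78,0,0,0,0, -41,-109,0,0,0,0, -54,-142,0,0,0,0, -67,-178,0,0,0,0, -82,-217,0,0,0,0, -97,-258,0,0,0,0]'; python3 -m jog '[-16,-41,0,0,0,0, -30,-80,0,0,0,0, -44,-116,0,0,0,0, -57,-150,0,0,0,0, -69,-181,0,0,0,0, -79,-207,0,0,0,0, -87,-228,0,0,0,0, -93,-244,0,0,0,0, -96,-255,0,0,0,0, -98,-259,0,0,0,0]'; python3 -m jog '[0,0,0,0,0,0,0,0,0,0,0,0,0,0,0,0,0,0]'
python3 - <<'E'
from rig import *
from h import *
s=get_state(); print(s["clock"],s["position"],s["ee_rot"],s["contact_force"],s["qpos"])
for n in("wrist","scene","top"):
    d=get_image(n); np.savez(f"pics/{n}4.npz",**d); cv2.imwrite(f"pics/{n}4.png",np.clip(d["frame"][:,:,::-1].astype(float)*2,0,255).astype(np.uint8))
E
```

```text
clock: 6.72
position: [0.5256, -0.0633, 0.1695]
ee_rot: [-0.0, 0.994, -0.109, 0.0]
contact_force: [0.7, -0.6, -1.8]
width: 0.0331
clock: 7.98
position: [0.4871, 0.2086, 0.1693]
ee_rot: [0.0, 0.994, -0.109, 0.0]
contact_force: [-0.2, -0.7, -2.2]
width: 0.0329
clock: 8.35
position: [0.4873, 0.2075, 0.1692]
ee_rot: [0.0, 0.994, -0.11, -0.0]
contact_force: [0.5, 0.0, -2.2]
width: 0.0332
8.35 [0.48734472 0.20747236 0.16923179] [ 1.47076913e-04  9.93982015e-01 -1.09543286e-01 -1.00755986e-05] [ 0.50701738  0.04953034 -2.21504284] [ 2.71252063e-01  2.68117337e-01  1.72939393e+00 -2.91707690e-04
  1.14420949e+00  2.06169623e+00]
```

View pics/wrist4.png

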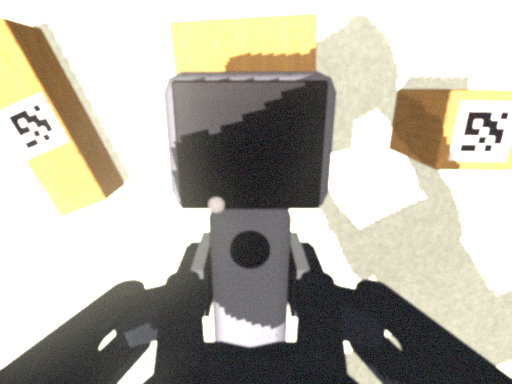

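View pics/scene4.png

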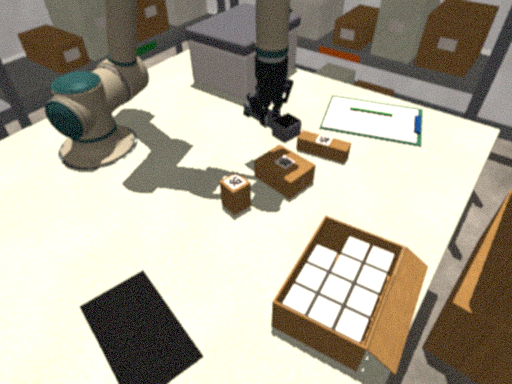

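View pics/top4.png

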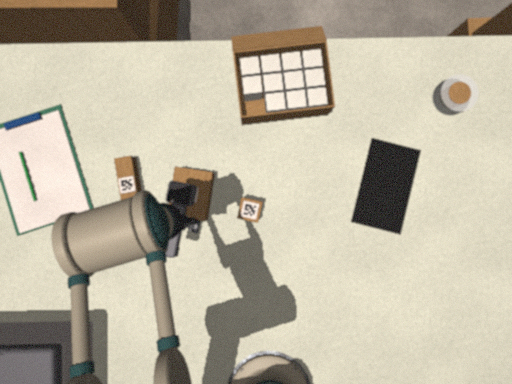

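The reader's head is over the wide carton in all three views. I'll cross-check the label's position from the scene view, then descend 33 mm.

Run:
```python
from h import *
f,K,R,t=load("pics/scene0.npz"); hsv=cv2.cvtColor(f,cv2.COLOR_RGB2HSV)
x,y=286,161
print(proj([.5451,.1952,.06],K,R,t))
m=((hsv[:,:,1]<90)).astype(np.uint8); a=np.zeros_like(m); a[y-14:y+14,x-18:x+18]=1; m*=a
m=cv2.morphologyEx(m,cv2.MORPH_CLOSE,np.ones((3,3)))
n,l,s,ce=cv2.connectedComponentsWithStats(m); print(s,ce)
for th in range(1,n):
  if s[th,4]>60:
    c=cv2.findContours((l==th).astype(np.uint8),0,2)[0][0]; w=cast(c[:,0],.06,K,R,t); print(cv2.minAreaRect((w[:,:2]*1000).astype(np.float32)))
f,K,R,t=load("pics/wrist4.npz")
print((cast([(175,23),(316,15)],.06,K,R,t)*1000).round(1))
```

```text
[[284.21313177 161.47815159]]
[[     0      0    512    384 196312]
 [   268    147      7      5     19]
 [   284    147     20     12     97]
 [   274    155     21     14    180]] [[255.45219854 191.55173397]
 [270.         148.21052632]
 [295.80412371 150.94845361]
 [284.38333333 161.5       ]]
((545.9930419921875, 253.5655517578125), (24.058698654174805, 68.38264465332031), 79.72611999511719)
((545.595947265625, 195.89439392089844), (44.72187805175781, 44.09455490112305), 80.961669921875)
[[615.8 230.3  60. ]
 [599.8 136.7  60. ]]
```

The two views agree to within 1 mm. Now I descend and hold for about 2 s.

```bash
python3 -m jog '[0,0,2,0,0,0, 0,0,7,0,0,0, 0,0,13,0,0,0, 0,0,20,0,0,0, 0,0,26,0,0,0, 0,0,30,0,0,0, 0,0,32,0,0,0, 0,0,33,0,0,0]'
python3 - <<'E'
from rig import *
from h import *
for n in("scene","wrist"):
    d=get_image(n); np.savez(f"pics/{n}5.npz",**d); cv2.imwrite(f"pics/{n}5.png",np.clip(d["frame"][:,:,::-1].astype(float)*1.7,0,255).astype(np.uint8))
d=cv2.imread("pics/scene5.png")[70:210,210:370]; cv2.imwrite("pics/s5z.png",cv2.resize(d,None,fx=4,fy=4,interpolation=2))
E
python3 -m jog '[0,0,0,0,0,0,0,0,0,0,0,0,0,0,0,0,0,0,0,0,0,0,0,0,0,0,0,0,0,0,0,0,0,0,0,0,0,0,0,0,0,0,0,0,0,0,0,0,0,0,0,0,0,0,0,0,0,0,0,0]';python3 -m jog '[0,0,0,0,0,0,0,0,0,0,0,0,0,0,0,0,0,0,0,0,0,0,0,0,0,0,0,0,0,0]'
```

```text
clock: 9.5
position: [0.4873, 0.208, 0.1362]
ee_rot: [0.0, 0.994, -0.109, 0.0]
contact_force: [-0.2, -0.5, -0.5]
width: 0.0335
clock: 10.85
position: [0.4872, 0.208, 0.1363]
ee_rot: [0.0, 0.994, -0.109, -0.0]
contact_force: [-0.1, 0.5, -1.7]
width: 0.0331
clock: 11.48
position: [0.4872, 0.208, 0.1363]
ee_rot: [0.0, 0.994, -0.109, 0.0]
contact_force: [0.2, 0.4, -1.3]
width: 0.0332
```

View pics/s5z.png

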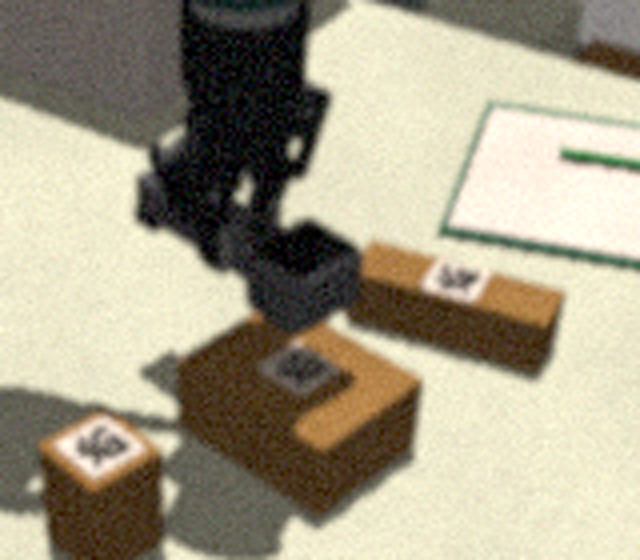

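View pics/wrist5.png

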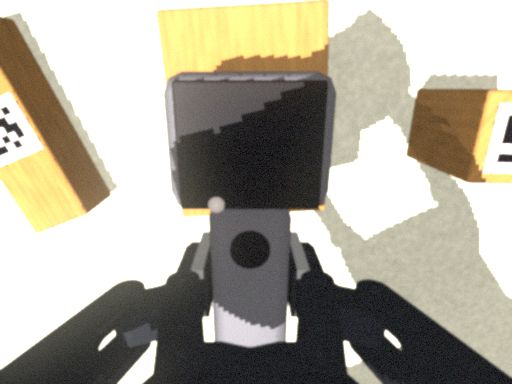

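The head hovers directly above the label in the scene view, and its wrist-view pose hasn't changed. As a check, I'll project where the head's corners should be and compare.

Run:
```python
from h import *
f,K,R,t=load("pics/scene5.npz")
y=np.radians(-12.5);u=np.array([np.cos(y),np.sin(y)]);v=np.array([-u[1],u[0]]);w=np.array([.5451,.1952])
for a,b,z in [(25,30,.154),(25,-30,.154),(-25,30,.154),(-25,-30,.154),(25,-30,.11),(25,30,.11),(-25,-30,.11)]:
    p=proj(np.r_[w+(a*u+b*v)/1000,z],K,R,t)[0]; print(a,b,z,((p-[210,70])*4+1.5).round(0))
```

```text
25 30 0.154 [369. 245.]
25 -30 0.154 [300. 284.]
-25 30 0.154 [311. 212.]
-25 -30 0.154 [242. 248.]
25 -30 0.11 [296. 343.]
25 30 0.11 [364. 304.]
-25 -30 0.11 [241. 307.]
```

The silhouette centre is observed at (302,277) against (305,277) predicted, so the head is within about 1–2 mm of the label centre. It held for about 2 s. Now I carry it back to the mat.

```bash
python3 -m jog '[0,0,-2,0,0,0, 0,0,-7,0,0,0, 0,0,-13,0,0,0, 0,0,-20,0,0,0, 0,0,-26,0,0,0, 0,0,-30,0,0,0, 0,0,-32,0,0,0, 0,0,-33,0,0,0]'; python3 -m jog '[2,5,0,0,0,0, 6,16,0,0,0,0, 12,31,0,0,0,0, 20,52,0,0,0,0, 29,78,0,0,0,0, 41,109,0,0,0,0, 54,142,0,0,0,0, 67,178,0,0,0,0, 82,217,0,0,0,0, 97,258,0,0,0,0]'; python3 -m jog '[16,41,0,0,0,0, 30,80,0,0,0,0, 44,116,0,0,0,0, 57,150,0,0,0,0, 69,181,0,0,0,0, 79,207,0,0,0,0, 87,228,0,0,0,0, 93,244,0,0,0,0, 96,255,0,0,0,0, 98,259,0,0,0,0]'; python3 -m jog '[0,0,0,0,0,0,0,0,0,0,0,0,0,0,0,0,0,0]'
```

```text
clock: 12.48
position: [0.4871, 0.208, 0.1693]
ee_rot: [0.0, 0.994, -0.109, -0.0]
contact_force: [-0.6, -0.9, -1.5]
width: 0.0329
clock: 13.72
position: [0.5257, -0.0673, 0.1693]
ee_rot: [0.0, 0.994, -0.109, 0.0]
contact_force: [1.7, -0.4, -1.5]
width: 0.0333
clock: 14.98
position: [0.5654, -0.3391, 0.1692]
ee_rot: [-0.0, 0.994, -0.109, -0.0]
contact_force: [0.4, 1.7, -2.3]
width: 0.0331
clock: 15.35
position: [0.5654, -0.3383, 0.1694]
ee_rot: [-0.0, 0.994, -0.109, -0.0]
contact_force: [0.2, 0.3, -0.7]
width: 0.0331
```

Back above the mat. I lower to about 4 mm above contact first, then ease down watching the force.

```bash
python3 -m jog '[0,0,3,0,0,0, 0,0,14,0,0,0, 0,0,32,0,0,0, 0,0,54,0,0,0, 0,0,78,0,0,0, 0,0,100,0,0,0, 0,0,117,0,0,0, 0,0,128,0,0,0, 0,0,133,0,0,0, 0,0,135,0,0,0]'; python3 -m jog '[0,0,0.5,0,0,0, 0,0,1,0,0,0, 0,0,1.5,0,0,0, 0,0,2,0,0,0, 0,0,2.5,0,0,0, 0,0,3,0,0,0, 0,0,3.5,0,0,0]'
```

```text
clock: 16.6
position: [0.5657, -0.3392, 0.0345]
ee_rot: [0.0, 0.994, -0.109, 0.0]
contact_force: [-0.3, 0.7, -0.4]
width: 0.0331
clock: 17.48
position: [0.5654, -0.339, 0.0308]
ee_rot: [0.0, 0.994, -0.109, -0.0]
contact_force: [-1.0, 1.0, -0.8]
width: 0.033
```

```bash
python3 -m jog '[0,0,0.4,0,0,0, 0,0,0.8,0,0,0, 0,0,0.8,0,0,0]'; python3 -m jog '[0,0,0.4,0,0,0, 0,0,0.4,0,0,0]'
```

```text
clock: 17.85
position: [0.5654, -0.339, 0.03]
ee_rot: [0.0, 0.994, -0.109, 0.0]
contact_force: [0.1, -0.3, -1.3]
width: 0.0332
clock: 18.1
position: [0.5654, -0.339, 0.0299]
ee_rot: [0.0, 0.994, -0.109, 0.0]
contact_force: [-0.0, -0.2, 2.0]
width: 0.0333
```

The force has gone from -1.5 N (hanging) to +2 N, so the reader is resting on the mat. Release and retreat.

```bash
python3 -m jog '[0,0,0,0,0,0,0,0,0,0,0,0]' 1 20; python3 -m jog '[0,0,0,0,0,0,0,0,0,0,0,0,0,0,0,0,0,0,0,0,0,0,0,0,0,0,0,0,0,0,0,0,0,0,0,0,0,0,0,0,0,0]' 0 20; python3 -m jog '[0,0,-2,0,0,0, 0,0,-8,0,0,0, 0,0,-20,0,0,0, 0,0,-40,0,0,0, 0,0,-65,0,0,0, 0,0,-95,0,0,0, 0,0,-122,0,0,0, 0,0,-142,0,0,0, 0,0,-150,0,0,0,0,0,-150,0,0,0]'
python3 - <<'E'
from rig import *
from h import *
print(get_state()["contact_force"])
for n in("wrist","scene"):
    d=get_image(n); np.savez(f"pics/{n}6.npz",**d); cv2.imwrite(f"pics/{n}6.png",np.clip(d["frame"][:,:,::-1].astype(float)*2,0,255).astype(np.uint8))
E
```

```text
clock: 18.35
position: [0.5655, -0.339, 0.0299]
ee_rot: [0.0, 0.994, -0.109, 0.0]
contact_force: [-0.9, 0.5, 2.4]
width: 0.0332
clock: 19.23
position: [0.5654, -0.339, 0.0296]
ee_rot: [0.0, 0.994, -0.109, 0.0]
contact_force: [0.6, 1.2, -1.0]
width: 0.0855
clock: 20.48
position: [0.5656, -0.339, 0.1804]
ee_rot: [0.0, 0.994, -0.109, 0.001]
contact_force: [0.0, -0.4, -0.4]
width: 0.0855
[ 0.02502549 -0.4235139  -0.43576245]
```

View pics/wrist6.png

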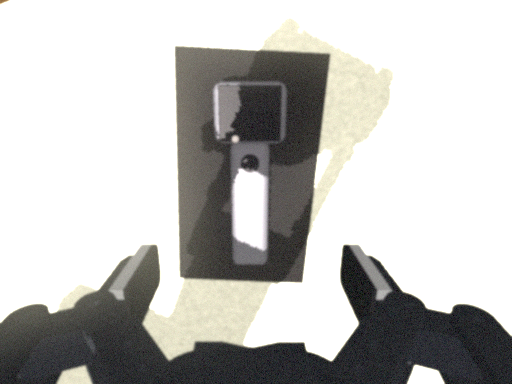

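View pics/scene6.png

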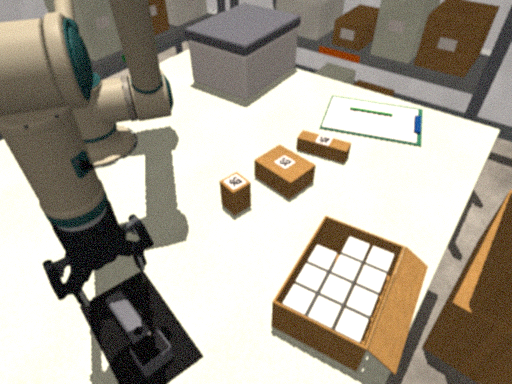

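The reader lies fully on the mat (head at 214–286 × 83–143, inside the mat's outline), with the gripper open and clear of it. Last, I check the carton hasn't moved, then hand in.

Run:
```python
from rig import *
from h import *
a=load("pics/scene0.npz")[0][120:220,215:355].astype(np.float32).mean(2);b=load("pics/scene6.npz")[0][120:220,215:355].astype(np.float32).mean(2)
print(cv2.phaseCorrelate(a,b),abs(a-b).mean())
print(get_state()["qd"].round(3)); print(sign_off())
```

```text
((-0.005677235048452189, 0.024322361147902427), 1.0595695275730557) 9.450118
[-0.001  0.009  0.007  0.002 -0.001  0.   ]
the job is handed in; nothing more can be done
None
```

The job is done and handed in at about 20.6 s; no verdict was reported. I picked the reader up from its mat and held its window about 5 cm above the middle of the wide carton's label for about 2 s. I then laid it back on the mat, window down, let go and moved the gripper clear.

**Label position:** the two camera views agreed to within 1 mm.

**Hold:**
- From the arm's reading, the window was 50 mm above the label, and the arm's position changed by no more than about 0.1 mm during the hold.
- In the scene view, the head's outline was within about 1–2 mm of where I expected it, judged by eye. Its individual corners were up to about 3 pixels off, probably because the edges are bevelled.

**Put-down:** the force went from about -1.5 N hanging to +2 N resting. The last pictures show the reader flat on the mat, inside its edges, with the gripper open and clear.

**Carton:** comparing scene pictures from before and after gave a shift of about 0.02 px for the area with the three cartons. The pictures still differed by about 9 grey levels on average. I put that down to noise and the arm's shadow, but did not look into it.

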